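Unlock the pointing gauge and hold its sprung rod at the mark

ROBOT

A 7-joint arm with a two-finger parallel gripper is mounted at the origin on the work surface. World frame = base frame: x ahead of the robot, y to its left, z up, the work surface at z = 0. Lengths are in m, angles in degrees, forces in N, time in s.
With the tool pointing down it reaches from about 0.425 to 0.875 m from the base axis. Payload 4.7 kg.
Tool frame: the origin (TCP) lies between the finger pads; the fingertips stand 11 mm ahead of it and the grasp point (between the pads) lies 8 mm behind it (env.tcp_to_tips is the distance from the TCP to the fingertips, in m); z points along the fingers, y is the line along which they close (so a half turn about z gives the same grasp; the last joint's range is limited). The gripper opens to 87 mm and grips with 3 to 60 N. Pads are 19 mm wide; open, the fingers measure 117 mm over their backs; the gripper's body (75 mm by 190 mm) begins 51 mm behind the grasp point.
Start: joints at [76.209, 18.392, -4.016, 83.108, 1.295, 78.541, -3.26], TCP at [0.164, -0.629, 0.234] pointing down, gripper open.
Joint ranges: [-163.93, 163.93], [-17.29, 119.83], [-79.2, 71.16], [3.27, 140.29], [-89.18, 269.18], [5.43, 117.66], [-154.24, 154.24]. Speed limits (degrees/s): [147.25, 147.25, 180, 180, 180, 180, 180].

INTERFACE

Orientations are given as [roll, pitch, yaw] about the fixed x, y, z axes, in that order (R = Rz(yaw) Ry(pitch) Rx(roll)).
In Python, from cell import env, viewer gives the robot as it stands.
- The arm moves only by the tool step_arm, never from a script. Its arguments are lists of equal length, an entry for each row: "delta_pos": the shift along the tool's x, y, z in units of 0.2 m (1.0 is 0.2 m), a list of three; "rot": the turn, a rotation vector about the tool's x, y, z in units of 1.5 rad (1.0 is 1.5 rad), a list of three; "gripper": the gripper command: -1 is shut, 1 is fully open, values between are in proportion. A call has 1 to 20 rows; each row is the pose to reach, as a shift and turn from the pose commanded when the call began, along the tool's axes at that moment; what a row does not reach only later rows make up. A row lasts 1/8 s, in which the tool goes at most 62.5 mm and 10.7 degrees, less where a joint would pass 70% of its speed; a pose out of reach is approached as far as the arm can. A call with a number of a shift or a turn outside -1 to 1 is refused whole. A call with a gripper value outside its range is refused whole. The fingers move at their own pace and stop on an object; "squeeze" is the grip in N (left out, the last holds). Time passes only in rows, so rows that repeat a pose let the fingers close. It gives the time, the measured TCP pose, the force, the opening and the grip force at its end, in the units of the state.
- env.get_obs(): the state, without advancing time (a new reading comes with each control period).
- viewer.read_camera(name): name is "scene" or "side" or "wrist"; returns a dict with "img" (400x640x3 uint8, red, green, blue), "fx", "fy", "cx", "cy" (pixels), "pose" (4x4, takes a point from camera to world coordinates). Camera axes: x right, y down, z forward; pixel columns grow to the right and rows downward; lengths in m; the calibration is good to about 2 mm. A picture is of the moment at which its call begins. There is no depth.
- env.sign_off(): hands the job in; it is judged then, once.
The state is a dict: "time_s": time; "qpos": joint angles; "joint_velocities": joint speeds; "effort": joint torques, N m; "tool_pos": TCP position; "tool_rot": TCP orientation; "force": force on the tool from outside, world axes, zero at the start; "wrist_torque": the same for the moment, N m; "grip_width": finger opening in m; "grasp_force": force on a finger pad.
Only numpy, scipy, OpenCV 4.12 (cv2) and the standard library are available. Lean on these libraries where they do the work, as an engineer would, in place of code of your own. Each camera call takes 0.05 s, during which the arm holds its last target. There are 200 camera calls.

TASK

Slide the plywood locking plate straight up out of its slotted guide on the pointing gauge, lower it to the floor of the green tub before letting go, and leave it there. Then take the gauge's sprung rod by its dark wooden grip, pull it out until its red collar stands level between the two yellow index posts, and finish while still holding it there against the spring. Leave the carved horse, the glue bottle and the paint tin where they stand.

Things in the scene. Friction and masses are not known exactly. Their poses are not given: they have to be found in the camera images.
- gauge: Pointing gauge, fixed to the bench: beech base board 230 x 90 x 18 mm, an aluminium tube (28 mm across) in blue saddles at x = +40 to +130 mm. Origin on the bench under the rod's axis; the axis is 55 mm above the bench at y = 0. z up; -x is the direction in which the rod is pulled out, roughly world -y (yaw 1.3 to 1.85 rad).
- guide (a point): Centre of the slotted guide's top, 85 mm above the bench, at x = +8 mm in the gauge's frame. The guide is two dark steel uprights, 20 to 40 mm either side of the rod and 22 mm long along it, each with an upright groove 10 mm wide that holds the plate's side edges.
- rod: Sprung steel rod, 12 mm across, with a red collar and an upright wooden grip at its outer end. Slides along the gauge's -x by 0 to 110 mm, not turning; origin at the gauge's origin when fully in, moves with the rod, axes as the gauge's. The spring pulls it in with 3 N, plus 0.6 N per 10 mm pulled out. With the plate in place the collar meets it after about 3 mm.
- grip (a point): Centre of the top face of the rod's dark wooden grip, 110 mm above the bench; moves with the rod. The grip is 24 x 24 mm in plan, its sides square to the gauge's axes, and reaches down to 40 mm above the bench. It is 150 mm along the gauge's -x from the collar.
- collar (a point): Centre of the red collar on the rod (36 mm across, 10 mm thick), 55 mm above the bench; moves with the rod. With the rod in, it lies at x = +20 mm in the gauge's frame.
- index: The length mark: two yellow posts, 4 mm thick along the rod, 7 mm wide, tops 80 mm above the bench, fixed on the base board 27.5 mm either side of the rod. Origin midway between them on the board's top, 18 mm above the bench, axes as the gauge's. The collar's centre must come to x = 0 here, 50 to 90 mm of pull, different each time.
- plate: Plywood locking plate, 8 mm thick (x), 64 mm wide (y), 115 mm tall (z), 40 to 85 g. A 24 mm wide, 50 mm high notch, open below, straddles the rod. Origin at the centre of its lower edge. At the start it stands upright in the guide, axes as the gauge's, foot 18 mm and top 133 mm above the bench, the upper 48 mm free above the guide, about 1 mm play in the grooves.
- plate_top (a point): Centre of the plate's top edge, 115 mm above its foot.
- tub: Green open tub, fixed to the bench: 100 x 100 mm outside, 60 mm high, walls and floor 4 mm. Origin at the centre of its underside on the bench, axes square to its walls. The plate, let go on its foot in it, stays standing or leans over against a wall, and stays in either way.
- horse: Carved wooden horse, bystander, about 130 mm long, 32 mm wide, 120 mm tall, loose. Origin on the bench under its middle, head to its +x.
- glue: White glue bottle with red cap, bystander, 52 mm across, 140 mm tall, loose. Origin at the centre of its underside.
- tin: Blue paint tin, bystander, 72 mm across, 75 mm tall, loose. Origin at the centre of its underside.
Mind the look-alikes: they are no part of the job. What is shaped like the plate but grey or orange is not meant.

How it is judged (in metres and radians):
On the way, in this order (a step that is already met when the one before it is completed fails the run):
1. the plate is lifted clear of the guide, held in the gripper (height (world z) of plate above 0.09 m and contact force between plate and the fingers above 0.5 N), for 0.1 s.
2. the plate's foot is lowered into the tub, to within 25 mm of its floor, while still gripped (x of plate in the frame of tub between -0.05 and 0.05 m and y of plate in the frame of tub between -0.05 and 0.05 m and z of plate in the frame of tub below 0.029 m and contact force between plate and the fingers above 0.5 N), for 0.05 s.
3. the plate is let go and rests in the tub (x of plate in the frame of tub between -0.05 and 0.05 m and y of plate in the frame of tub between -0.05 and 0.05 m and z of plate in the frame of tub below 0.04 m and contact force between plate and the fingers below 0.1 N and linear speed of plate below 0.03 m/s), for 0.2 s.
4. the rod's collar is held at the index posts (x of collar in the frame of index between -0.005 and 0.005 m and contact force between rod and the fingers above 2 N), for 0.2 s.
At the end, for the whole second after the job is handed in: The robot's fingers hold the rod (more than 2 N of contact), the rod still (under 10 mm/s), with the collar's centre within 5 mm of the index posts along the rod; the plate rests untouched in the tub, its foot's centre within 50 mm of the tub's middle each way and under 40 mm high (all of step 3 and all of step 4 and linear speed of rod below 0.01 m/s); the arm keeps its last pose, push and grip.
It fails at once if the carved horse is shifted more than 25 mm or tipped (distance of horse from where it was at the start of the episode above 0.025 m or angle between horse's own z axis and vertical above 0.5 rad).
It fails at once if the glue bottle is shifted more than 25 mm or tipped (distance of glue from where it was at the start of the episode above 0.025 m or angle between glue's own z axis and vertical above 0.5 rad).
It fails at once if the paint tin is shifted more than 25 mm or tipped (distance of tin from where it was at the start of the episode above 0.025 m or angle between tin's own z axis and vertical above 0.5 rad).
It also fails if it takes over 51 s, if anything falls off the work surface, if the arm or the gripper's body presses on something with over 40 N, if the wrist force passes 120 N, or if a joint passes its speed limit or range.

## Working session

There is one attempt and no reset: what is moved stays moved. The work goes in short steps, Python scripts to look and compute and a tool call to move; the robot and the scene stay as the last step left them, time stands still between calls to the robot, and variables do not carry over. Pictures are saved under pics/ and viewed, at most 10 in all, crops included, and the job is handed in when it is done.

Besides the shell and the picture viewer there is one more tool, called after "Call:" by a JSON object that holds its "fn" and its "kwargs", one argument or row to a line. step_arm: Moves the arm, as the interface text tells. Shifts and turns lie within -1 to 1; 1 stands for 0.2 m of shift or 1.5 rad of turn. Its arguments: {"type":"object","properties":{"delta_pos":{"type":"array"},"rot":{"type":"array"},"gripper":{"type":"array"},"squeeze":{"type":"number"}},"required":["delta_pos","rot","gripper"]}

```bash
mkdir -p pics; ls
python3 - <<'E'
from cell import env, viewer
import cv2,numpy as np,pickle
o=env.get_obs();print({k:np.round(v,3) for k,v in o.items()})
d={}
for n in ("scene","side"):
    c=viewer.read_camera(n);d[n]=c;cv2.imwrite(f"pics/{n}0.png",c["img"][:,:,::-1]);print(n,c["fx"],c["cx"],c["cy"],np.round(c["pose"],3).tolist())
pickle.dump(d,open("c0.pkl","wb"))
E
```

```text
pics
{'time_s': np.float64(0.0), 'qpos': array([76.209, 18.439, -4.016, 83.175,  1.295, 78.541, -3.26 ]), 'joint_velocities': array([ 0.012,  0.079,  0.027, -0.057, -0.046,  0.115,  0.096]), 'effort': array([ 1.0000e-03, -4.9129e+01, -4.0400e-01, -3.1252e+01, -6.4000e-02,
        4.4000e-02,  0.0000e+00]), 'tool_pos': array([ 0.164, -0.629,  0.232]), 'tool_rot': array([-1.7989e+02,  6.0000e-03,  1.4602e+01]), 'force': array([ 0.496, -0.002, -0.314]), 'wrist_torque': array([ 0.057, -0.022,  0.046]), 'grasp_force': np.float64(0.0), 'grip_width': np.float64(0.087)}
scene 477.0081318896515 313.66142856586754 196.87079079553092 [[0.734, 0.428, -0.527, 1.247], [0.679, -0.485, 0.552, -0.632], [-0.019, -0.763, -0.646, 0.915], [0.0, 0.0, 0.0, 1.0]]
side 436.77528221868226 315.3215137379574 205.95233350802653 [[-0.985, -0.118, 0.126, 0.463], [-0.171, 0.593, -0.787, 0.992], [0.018, -0.796, -0.605, 0.82], [0.0, 0.0, 0.0, 1.0]]
```

View pics/scene0.png

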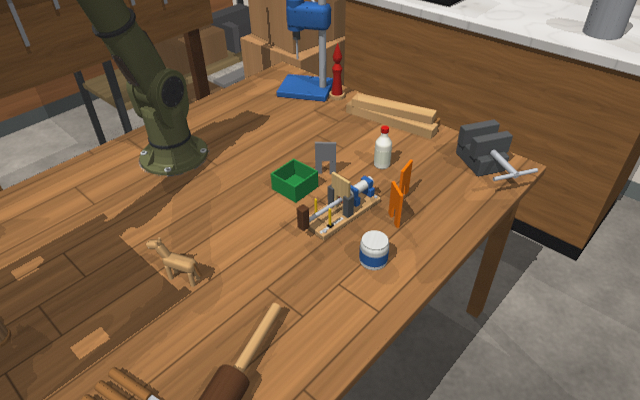

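View pics/side0.png

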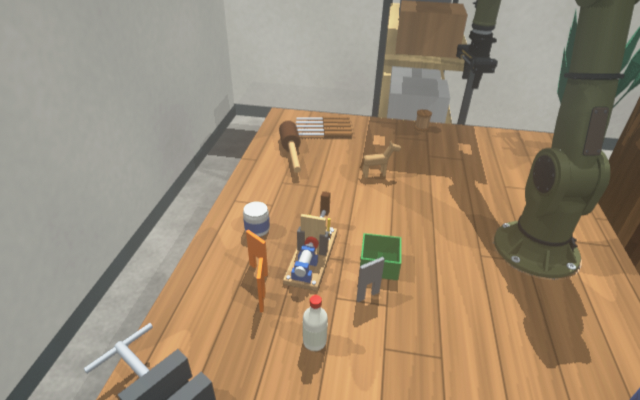

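Both views show the gauge: in scene the plywood plate is at (342,186), the grip at (303,217) and the tub at (295,180). In side the plate is at (315,226), the grip at (325,203) and the tub at (381,256). Possible confusions for the plate are the grey one (scene 325,155; side 370,280) and the orange ones (scene 400,195; side 258,270). I choose the pale plywood one standing in the guide and will check it in a crop of each view.

Run:
```python
import cv2
a=cv2.imread("pics/scene0.png")[150:250,260:393];b=cv2.imread("pics/side0.png")[185:293,275:410]
cv2.imwrite("pics/s1.png",cv2.resize(a,None,fx=6,fy=6,interpolation=cv2.INTER_CUBIC))
cv2.imwrite("pics/d1.png",cv2.resize(b,None,fx=5.5,fy=5.5,interpolation=cv2.INTER_CUBIC))
```

```text
(no output)
```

View pics/s1.png

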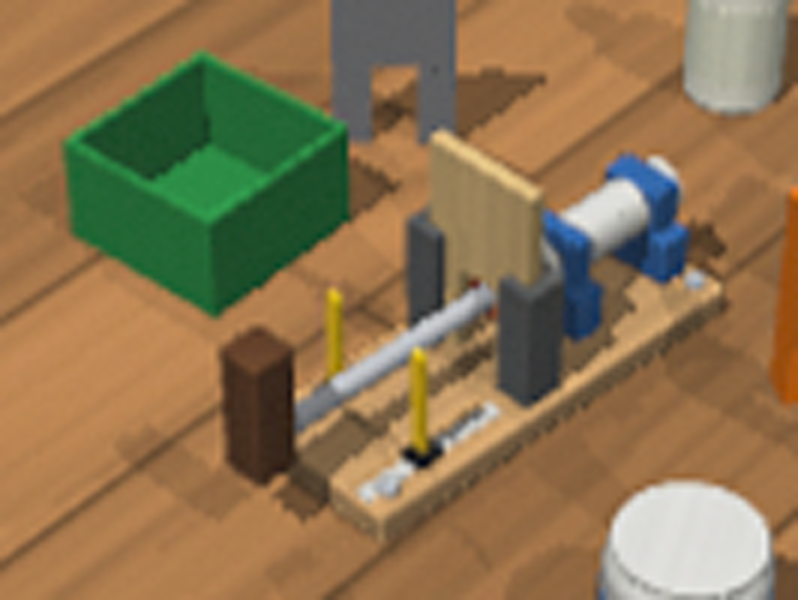

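View pics/d1.png

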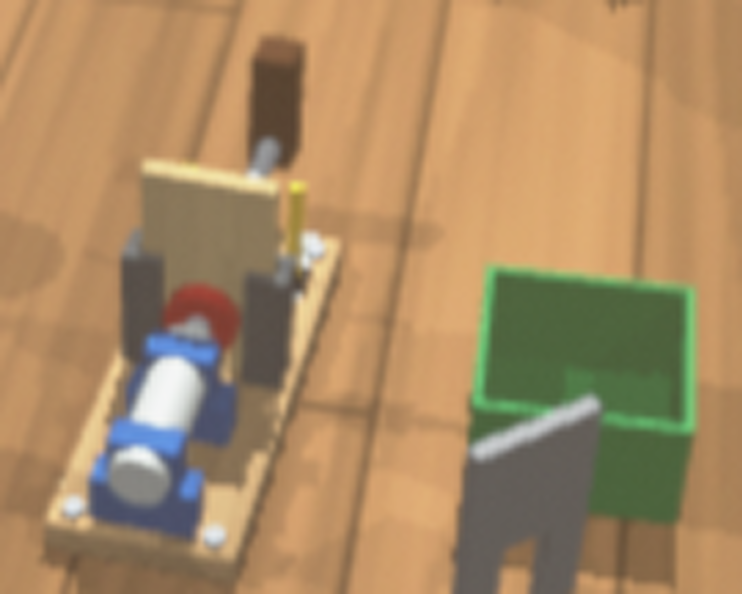

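The crops confirm the choice. In the scene crop the plywood plate's top edge runs (436,133)-(540,190), the grip top is (257,349), the post tops are (334,292) and (419,351), and the tub rim corners are (65,143), (202,53), (349,126), (210,222). In the side crop the plate top runs (143,165)-(277,188), the grip top is (280,47), and the rim corners are (489,268), (694,290), (693,430), (472,405).

```bash
cat > h.py <<'E'
import numpy as np
def ray(c,p):
    d=np.array([(p[0]-c["cx"])/c["fx"],(p[1]-c["cy"])/c["fy"],1.]);T=np.array(c["pose"]);return T[:3,3],T[:3,:3]@d
def onz(c,p,z):
    o,d=ray(c,p);return o+d*(z-o[2])/d[2]
def tri(c1,p1,c2,p2):
    o1,d1=ray(c1,p1);o2,d2=ray(c2,p2)
    s=np.linalg.lstsq(np.c_[d1,-d2],o2-o1,rcond=None)[0];a=o1+s[0]*d1;b=o2+s[1]*d2
    return (a+b)/2,np.linalg.norm(a-b)
E
python3 - <<'E'
import pickle,numpy as np
from h import *
np.set_printoptions(precision=4,suppress=True)
d=pickle.load(open("c0.pkl","rb"));S,D=d["scene"],d["side"]
s=lambda x,y:(x/6+259.6,y/6+149.6)
e=lambda x,y:(x/5.5+274.6,y/5.5+184.6)
print("grip",onz(S,s(257,349),.11),onz(D,e(280,47),.11),tri(S,s(257,349),D,e(280,47)))
for a,b in (((436,133),(277,188)),((540,190),(143,165))): print("plate",onz(S,s(*a),.133),onz(D,e(*b),.133),tri(S,s(*a),D,e(*b)))
print("posts",onz(S,s(334,291),.08),onz(S,s(419,350),.08),onz(D,e(297,184),.08))
for a,b in (((65,143),(489,268+0)),): pass
A=[onz(S,s(*p),.06) for p in((65,143),(202,53),(349,126),(210,222))]
B=[onz(D,e(*p),.06) for p in((489,268),(694,290),(693,430),(472,405))]
print(np.array(A),np.mean(A,0));print(np.array(B),np.mean(B,0))
E
```

```text
grip [0.5985 0.0043 0.11  ] [0.5932 0.0055 0.11  ] (array([0.595 , 0.0053, 0.1085]), np.float64(0.004016267298677889))
plate [0.5761 0.1453 0.133 ] [0.5734 0.147  0.133 ] (array([0.5742, 0.1463, 0.1319]), np.float64(0.0016728603729480082))
plate [0.6374 0.1443 0.133 ] [0.6366 0.1423 0.133 ] (array([0.637 , 0.1436, 0.1336]), np.float64(0.0015630904285398879))
posts [0.5731 0.0794 0.08  ] [0.6281 0.0747 0.08  ] [0.5727 0.0767 0.08  ]
[[0.3818 0.0915 0.06  ]
 [0.3794 0.1899 0.06  ]
 [0.4775 0.1938 0.06  ]
 [0.4787 0.0946 0.06  ]] [0.4293 0.1424 0.06  ]
[[0.4747 0.0982 0.06  ]
 [0.3764 0.0954 0.06  ]
 [0.3751 0.1919 0.06  ]
 [0.4742 0.1947 0.06  ]] [0.4251 0.145  0.06  ]
```

Call:
{"fn": "step_arm", "kwargs": {
  "delta_pos": [
    [0.2, -0.2, 0],
    [0.4, -0.41, 0],
    [0.6, -0.62, 0],
    [0.78, -0.8, 0],
    [0.78, -0.8, 0]
  ],
  "rot": [
    [0, 0, 0],
    [0, 0, 0],
    [0, 0, 0],
    [0, 0, 0],
    [0, 0, 0]
  ],
  "gripper": [1, 1, 1, 1, 1]
}}

```text
time_s: 0.72
tool_pos: [0.2775, -0.4311, 0.2337]
tool_rot: [-180.0, -0.0, 15.0]
force: [-0.1, -0.0, 1.2]
grip_width: 0.0872
grasp_force: 0.0
```

Call:
{"fn": "step_arm", "kwargs": {
  "delta_pos": [
    [0.2, -0.2, 0],
    [0.4, -0.41, 0],
    [0.6, -0.62, 0],
    [0.78, -0.8, 0],
    [0.78, -0.8, 0]
  ],
  "rot": [
    [0, 0, 0],
    [0, 0, 0],
    [0, 0, 0],
    [0, 0, 0],
    [0, 0, 0]
  ],
  "gripper": [1, 1, 1, 1, 1]
}}

```text
time_s: 1.35
tool_pos: [0.3869, -0.2379, 0.2337]
tool_rot: [180.0, -0.0, 15.0]
force: [-0.2, -1.1, -0.4]
grip_width: 0.0872
grasp_force: 0.0
```

Call:
{"fn": "step_arm", "kwargs": {
  "delta_pos": [
    [0.2, -0.2, 0],
    [0.4, -0.41, 0],
    [0.6, -0.62, 0],
    [0.78, -0.8, 0],
    [0.78, -0.8, 0]
  ],
  "rot": [
    [0, 0, 0],
    [0, 0, 0],
    [0, 0, 0],
    [0, 0, 0],
    [0, 0, 0]
  ],
  "gripper": [1, 1, 1, 1, 1]
}}

```text
time_s: 1.98
tool_pos: [0.4971, -0.044, 0.2335]
tool_rot: [-179.9, -0.1, 14.9]
force: [-0.2, -0.2, 0.0]
grip_width: 0.0869
grasp_force: 0.0
```

Call:
{"fn": "step_arm", "kwargs": {
  "delta_pos": [
    [0.2, -0.2, 0],
    [0.4, -0.4, 0],
    [0.6, -0.6, 0],
    [0.77, -0.77, 0],
    [0.77, -0.77, 0],
    [0.77, -0.77, 0]
  ],
  "rot": [
    [0, 0, 0.05],
    [0, 0, 0.1],
    [0, 0, 0.16],
    [0, 0, 0.218],
    [0, 0, 0.218],
    [0, 0, 0.218]
  ],
  "gripper": [0.2, 0.2, 0.2, 0.2, 0.2, 0.2]
}}

```text
time_s: 2.72
tool_pos: [0.6062, 0.1382, 0.2325]
tool_rot: [179.9, 0.1, -4.3]
force: [-0.8, -0.5, -0.9]
grip_width: 0.0523
grasp_force: 0.0
```

Run:
```python
from cell import env, viewer
import cv2,numpy as np,pickle
o=env.get_obs();print({k:np.round(o[k],4) for k in("tool_pos","tool_rot","time_s")})
c=viewer.read_camera("wrist");cv2.imwrite("pics/w1.png",c["img"][:,:,::-1]);print(c["fx"],c["cx"],c["cy"],np.round(c["pose"],3).tolist())
pickle.dump(c,open("w1.pkl","wb"))
```

```text
{'tool_pos': array([0.6062, 0.1382, 0.2325]), 'tool_rot': array([ 1.798773e+02,  8.020000e-02, -4.270400e+00]), 'time_s': np.float64(2.725)}
293.93397550448856 320.0320317399672 196.4900560135487 [[-0.074, -0.963, -0.259, 0.678], [-0.997, 0.072, 0.017, 0.133], [0.002, 0.26, -0.966, 0.384], [0.0, 0.0, 0.0, 1.0]]
```

View pics/w1.png

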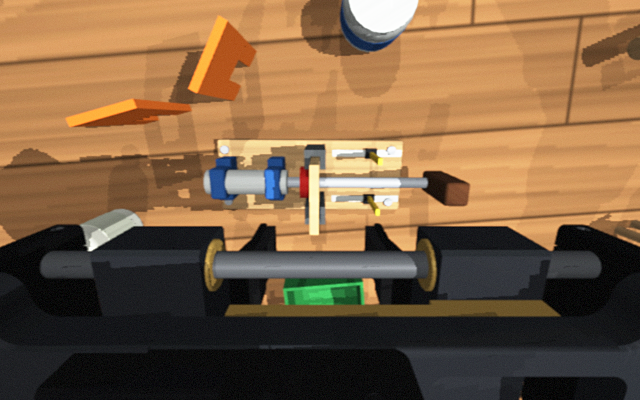

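The wrist view shows the plate edge-on at about (314,200), the red collar behind it at (304,182), the yellow posts at (375,156) and (375,203), and the grip at (452,188). I'll enlarge this for finer pixels.

Run:
```python
import cv2
a=cv2.imread("pics/w1.png")[130:250,290:475]
cv2.imwrite("pics/w1c.png",cv2.resize(a,None,fx=4,fy=4,interpolation=cv2.INTER_CUBIC))
```

```text
(no output)
```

View pics/w1c.png

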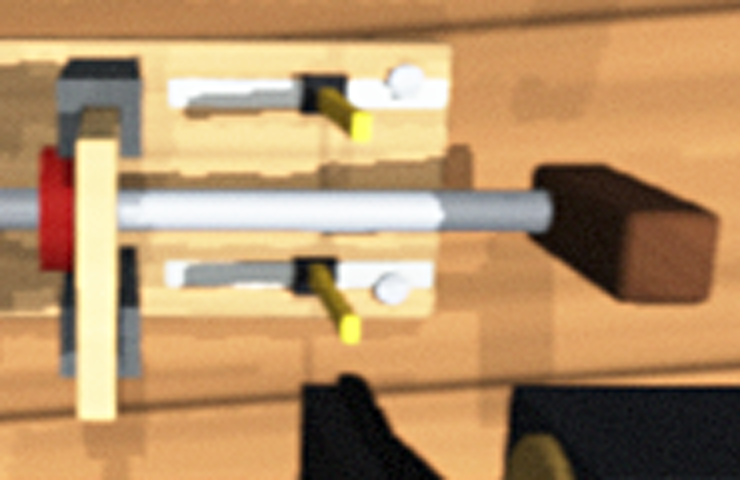

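The crop shows the plate's top edge as the strip (77..117, 138..420). The post tops are at (361,126) and (350,329), the grip top centre is at (668,258), and the collar's far edge is at x=40.

Run:
```python
import pickle,numpy as np
from h import *
np.set_printoptions(precision=4,suppress=True)
W=pickle.load(open("w1.pkl","rb"))
w=lambda x,y:(x/4+289.6,y/4+129.6)
for n,p,z in(("plate a",(97,138),.133),("plate b",(97,420),.133),("post a",(361,126),.08),("post b",(350,329),.08),("grip",(668,257),.11),("collar edge",(40,210),.073)): print(n,onz(W,w(*p),z))
d=pickle.load(open("c0.pkl","rb"));D=d["side"];e=lambda x,y:(x/5.5+274.6,y/5.5+184.6)
print("grey",onz(D,e(478,450),.115),onz(D,e(597,402),.115))
```

```text
plate a [0.6392 0.1409 0.133 ]
plate b [0.5744 0.1461 0.133 ]
post a [0.6292 0.0739 0.08  ]
post b [0.574  0.0781 0.08  ]
grip [0.5967 0.0066 0.11  ]
collar edge [0.6117 0.1596 0.073 ]
grey [0.4686 0.2784 0.115 ] [0.4217 0.2406 0.115 ]
```

Call:
{"fn": "step_arm", "kwargs": {
  "delta_pos": [
    [0, 0.005, 0.15],
    [0, 0.005, 0.3],
    [0, 0.005, 0.45],
    [0, 0.005, 0.58],
    [0, 0.005, 0.64],
    [0, 0.005, 0.64],
    [0, 0.005, 0.64]
  ],
  "rot": [
    [0, 0, 0.005],
    [0, 0, 0.01],
    [0, 0, 0.01],
    [0, 0, 0.01],
    [0, 0, 0.01],
    [0, 0, 0.01],
    [0, 0, 0.01]
  ],
  "gripper": [0.2, 0.2, 0.2, 0.2, 0.2, 0.2, 0.2]
}}

```text
time_s: 3.65
tool_pos: [0.6067, 0.1399, 0.1069]
tool_rot: [-180.0, -0.1, -5.0]
force: [0.3, -0.5, 0.2]
grip_width: 0.0522
grasp_force: 0.0
```

Call:
{"fn": "step_arm", "kwargs": {
  "delta_pos": [
    [0, 0, 0],
    [0, 0, 0],
    [0, 0, 0],
    [0, 0, 0],
    [0, 0, 0],
    [0, 0, 0],
    [0, 0, 0],
    [0, 0, 0]
  ],
  "rot": [
    [0, 0, 0],
    [0, 0, 0],
    [0, 0, 0],
    [0, 0, 0],
    [0, 0, 0],
    [0, 0, 0],
    [0, 0, 0],
    [0, 0, 0]
  ],
  "gripper": [-0.6, -0.8, -1, -1, -1, -1, -1, -1],
  "squeeze": 12
}}

```text
time_s: 4.65
tool_pos: [0.6058, 0.1425, 0.1056]
tool_rot: [-179.8, -0.0, -4.9]
force: [0.6, 5.1, -1.3]
grip_width: 0.0079
grasp_force: 12.0
```

Gripped at 7.9 mm with a slight sideways load, so I relieve that and lift.

Call:
{"fn": "step_arm", "kwargs": {
  "delta_pos": [
    [0, -0.015, 0],
    [0, -0.015, 0],
    [0, -0.015, -0.08],
    [0, -0.015, -0.16],
    [0, -0.015, -0.24],
    [0, -0.015, -0.32],
    [0, -0.015, -0.4],
    [0, -0.015, -0.48],
    [0, -0.015, -0.5],
    [0, -0.015, -0.5],
    [0, -0.015, -0.5]
  ],
  "rot": [
    [0, 0, 0],
    [0, 0, 0],
    [0, 0, 0],
    [0, 0, 0],
    [0, 0, 0],
    [0, 0, 0],
    [0, 0, 0],
    [0, 0, 0],
    [0, 0, 0],
    [0, 0, 0],
    [0, 0, 0]
  ],
  "gripper": [-1, -1, -1, -1, -1, -1, -1, -1, -1, -1, -1]
}}

```text
time_s: 6.02
tool_pos: [0.6057, 0.1431, 0.2047]
tool_rot: [180.0, 0.1, -5.0]
force: [-0.8, 0.9, -1.1]
grip_width: 0.0076
grasp_force: 12.0
```

Run:
```python
from cell import env, viewer
import cv2,numpy as np
o=env.get_obs();print({k:np.round(o[k],4) for k in("tool_pos","tool_rot","force","grip_width","time_s")})
a=viewer.read_camera("side")["img"];b=viewer.read_camera("scene")["img"]
p=np.hstack([a[140:300,250:410],b[110:270,240:400]])[:,:,::-1]
cv2.imwrite("pics/l1.png",cv2.resize(p,None,fx=2.5,fy=2.5,interpolation=cv2.INTER_CUBIC))
```

```text
{'tool_pos': array([0.6057, 0.1431, 0.2047]), 'tool_rot': array([ 1.799714e+02,  7.750000e-02, -4.995800e+00]), 'force': array([-0.8471,  0.8878, -1.0637]), 'grip_width': np.float64(0.0076), 'time_s': np.float64(6.025)}
```

View pics/l1.png

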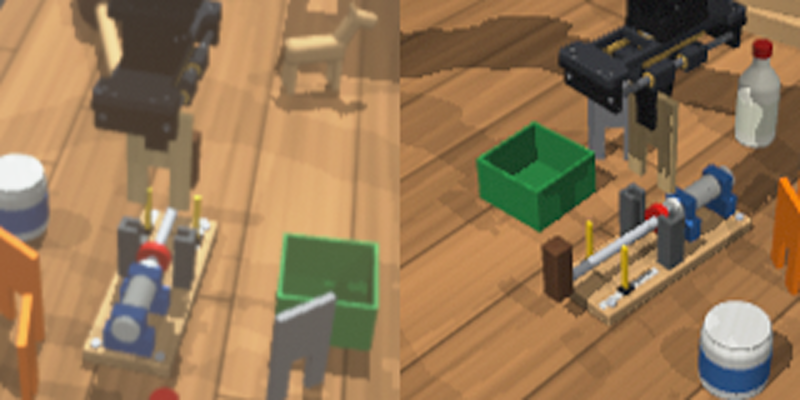

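The plate hangs upright between the fingers, clear of the guide (left panel about (160,165), right about (655,140)), and the collar is free. Next I move it over the tub.

Call:
{"fn": "step_arm", "kwargs": {
  "delta_pos": [
    [-0.12, 0.01, 0],
    [-0.27, 0.02, 0],
    [-0.42, 0.035, 0],
    [-0.57, 0.045, 0],
    [-0.72, 0.06, 0],
    [-0.84, 0.07, 0],
    [-0.89, 0.073, 0],
    [-0.89, 0.073, 0],
    [-0.89, 0.073, 0]
  ],
  "rot": [
    [0, 0, 0],
    [0, 0, 0],
    [0, 0, 0],
    [0, 0, 0],
    [0, 0, 0],
    [0, 0, 0],
    [0, 0, 0],
    [0, 0, 0],
    [0, 0, 0]
  ],
  "gripper": [-1, -1, -1, -1, -1, -1, -1, -1, -1]
}}

```text
time_s: 7.25
tool_pos: [0.4283, 0.1442, 0.2056]
tool_rot: [-180.0, -0.0, -5.0]
force: [-0.4, -0.1, -1.2]
grip_width: 0.0079
grasp_force: 12.0
```

Run:
```python
from cell import env, viewer
import cv2,numpy as np
o=env.get_obs();print({k:np.round(o[k],4) for k in("tool_pos","tool_rot","force","grip_width","time_s")})
a=viewer.read_camera("side")["img"];b=viewer.read_camera("scene")["img"]
p=np.hstack([a[180:300,320:440],b[110:230,240:360]])[:,:,::-1]
cv2.imwrite("pics/l2.png",cv2.resize(p,None,fx=3.3,fy=3.3,interpolation=cv2.INTER_CUBIC))
```

```text
{'tool_pos': array([0.4283, 0.1442, 0.2056]), 'tool_rot': array([-1.799669e+02, -2.520000e-02, -5.009100e+00]), 'force': array([-0.4445, -0.0958, -1.2039]), 'grip_width': np.float64(0.0079), 'time_s': np.float64(7.25)}
```

View pics/l2.png

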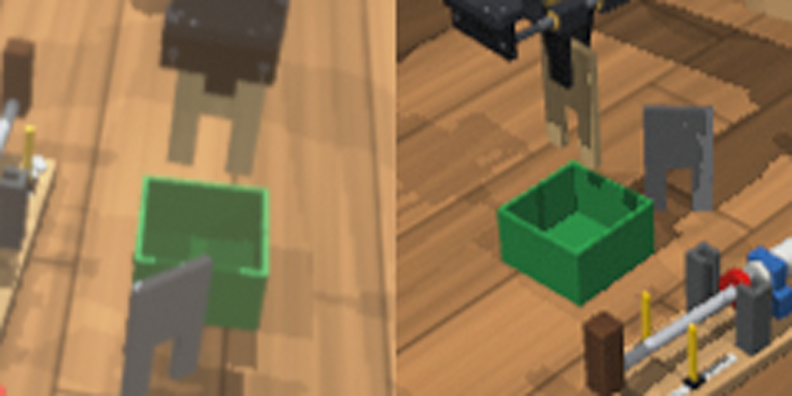

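The plate hangs over the tub in both views, with its legs inside the rim span (side 170–262 against rim 140–270). Now I lower it.

Call:
{"fn": "step_arm", "kwargs": {
  "delta_pos": [
    [0, 0, 0.08],
    [0, 0, 0.16],
    [0, 0, 0.24],
    [0, 0, 0.32],
    [0, 0, 0.4],
    [0, 0, 0.46],
    [0, 0, 0.5],
    [0, 0, 0.52],
    [0, 0, 0.53],
    [0, 0, 0.53],
    [0, 0, 0.53]
  ],
  "rot": [
    [0, 0, 0],
    [0, 0, 0],
    [0, 0, 0],
    [0, 0, 0],
    [0, 0, 0],
    [0, 0, 0],
    [0, 0, 0],
    [0, 0, 0],
    [0, 0, 0],
    [0, 0, 0],
    [0, 0, 0]
  ],
  "gripper": [-1, -1, -1, -1, -1, -1, -1, -1, -1, -1, -1]
}}

```text
time_s: 8.72
tool_pos: [0.4278, 0.1443, 0.0999]
tool_rot: [180.0, -0.0, -5.0]
force: [0.1, -0.5, -1.2]
grip_width: 0.0076
grasp_force: 12.0
```

Call:
{"fn": "step_arm", "kwargs": {
  "delta_pos": [
    [0, 0, 0.01],
    [0, 0, 0.02],
    [0, 0, 0.03],
    [0, 0, 0.04],
    [0, 0, 0.04],
    [0, 0, 0.04]
  ],
  "rot": [
    [0, 0, 0],
    [0, 0, 0],
    [0, 0, 0],
    [0, 0, 0],
    [0, 0, 0],
    [0, 0, 0]
  ],
  "gripper": [-1, -1, -1, -1, -1, -1]
}}

```text
time_s: 9.48
tool_pos: [0.4274, 0.1442, 0.0914]
tool_rot: [180.0, 0.0, -5.0]
force: [0.6, -0.2, -0.4]
grip_width: 0.0079
grasp_force: 12.0
```

Call:
{"fn": "step_arm", "kwargs": {
  "delta_pos": [
    [0, 0, 0],
    [0, 0, 0],
    [0, 0, 0],
    [0, 0, 0],
    [0, 0, 0],
    [0, 0, 0]
  ],
  "rot": [
    [0, 0, 0],
    [0, 0, 0],
    [0, 0, 0],
    [0, 0, 0],
    [0, 0, 0],
    [0, 0, 0]
  ],
  "gripper": [-0.7, -0.5, -0.3, 0, 0.2, 0.2]
}}

```text
time_s: 10.22
tool_pos: [0.4275, 0.1442, 0.0915]
tool_rot: [180.0, 0.0, -5.0]
force: [1.0, 0.6, 0.1]
grip_width: 0.0493
grasp_force: 0.0
```

Call:
{"fn": "step_arm", "kwargs": {
  "delta_pos": [
    [0, 0, -0.1],
    [0, 0, -0.2],
    [0, 0, -0.35],
    [0, 0, -0.5],
    [0, 0, -0.65],
    [0, 0, -0.75],
    [0, 0, -0.75],
    [0, 0, -0.75]
  ],
  "rot": [
    [0, 0, 0],
    [0, 0, 0],
    [0, 0, 0],
    [0, 0, 0],
    [0, 0, 0],
    [0, 0, 0],
    [0, 0, 0],
    [0, 0, 0]
  ],
  "gripper": [0.2, 0.2, 0.2, 0.2, 0.2, 0.2, 0.2, 0.2]
}}

```text
time_s: 11.22
tool_pos: [0.427, 0.1441, 0.2406]
tool_rot: [180.0, 0.1, -5.0]
force: [-0.4, -1.3, 0.7]
grip_width: 0.0521
grasp_force: 0.0
```

Run:
```python
from cell import env, viewer
import cv2,numpy as np
o=env.get_obs();print({k:np.round(o[k],4) for k in("tool_pos","tool_rot","force","grip_width","time_s")})
a=viewer.read_camera("side")["img"];b=viewer.read_camera("scene")["img"]
p=np.hstack([a[180:300,320:440],b[110:230,240:360]])[:,:,::-1]
cv2.imwrite("pics/l3.png",cv2.resize(p,None,fx=3.3,fy=3.3,interpolation=cv2.INTER_CUBIC))
```

```text
{'tool_pos': array([0.427 , 0.1441, 0.2406]), 'tool_rot': array([ 1.79973e+02,  7.00000e-02, -4.99500e+00]), 'force': array([-0.4055, -1.3407,  0.6788]), 'grip_width': np.float64(0.0521), 'time_s': np.float64(11.225)}
```

View pics/l3.png

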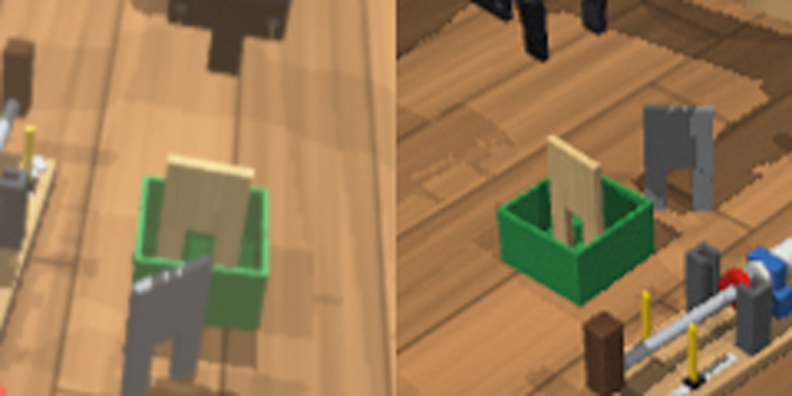

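The plate stands in the tub (left panel at about (205,210), right at about (575,190)), clear of the fingers. Now I go over to the grip.

Call:
{"fn": "step_arm", "kwargs": {
  "delta_pos": [
    [0.2, 0.14, 0],
    [0.4, 0.27, 0],
    [0.6, 0.41, 0],
    [0.8, 0.55, 0],
    [0.9, 0.614, 0],
    [0.9, 0.614, 0],
    [0.9, 0.614, 0]
  ],
  "rot": [
    [0, 0, 0],
    [0, 0, 0],
    [0, 0, 0],
    [0, 0, 0],
    [0, 0, 0],
    [0, 0, 0],
    [0, 0, 0]
  ],
  "gripper": [0.2, 0.2, 0.2, 0.2, 0.2, 0.2, 0.2]
}}

```text
time_s: 12.2
tool_pos: [0.5951, 0.0077, 0.2409]
tool_rot: [-180.0, 0.1, -4.9]
force: [0.1, 0.1, 0.7]
grip_width: 0.0525
grasp_force: 0.0
```

Call:
{"fn": "step_arm", "kwargs": {
  "delta_pos": [
    [0, 0, 0.15],
    [0, 0, 0.3],
    [0, 0, 0.45],
    [0, 0, 0.6],
    [0, 0, 0.7],
    [0, 0, 0.76],
    [0, 0, 0.79],
    [0, 0, 0.79]
  ],
  "rot": [
    [0, 0, 0],
    [0, 0, 0],
    [0, 0, 0],
    [0, 0, 0],
    [0, 0, 0],
    [0, 0, 0],
    [0, 0, 0],
    [0, 0, 0]
  ],
  "gripper": [0.2, 0.2, 0.2, 0.2, 0.2, 0.2, 0.2, 0.2]
}}

```text
time_s: 13.2
tool_pos: [0.5963, 0.0063, 0.0838]
tool_rot: [180.0, -0.0, -5.0]
force: [0.3, -0.2, 0.3]
grip_width: 0.0523
grasp_force: 0.0
```

Call:
{"fn": "step_arm", "kwargs": {
  "delta_pos": [
    [0, 0, 0],
    [0, 0, 0],
    [0, 0, 0],
    [0, 0, 0],
    [0, 0, 0],
    [0, 0, 0]
  ],
  "rot": [
    [0, 0, 0],
    [0, 0, 0],
    [0, 0, 0],
    [0, 0, 0],
    [0, 0, 0],
    [0, 0, 0]
  ],
  "gripper": [-0.3, -0.6, -1, -1, -1, -1],
  "squeeze": 25
}}

```text
time_s: 13.95
tool_pos: [0.5962, 0.006, 0.0837]
tool_rot: [180.0, -0.0, -5.0]
force: [-1.7, -0.5, 1.7]
grip_width: 0.0238
grasp_force: 25.0
```

Call:
{"fn": "step_arm", "kwargs": {
  "delta_pos": [
    [0, 0.04, 0],
    [0.001, 0.1, 0],
    [0.001, 0.16, 0],
    [0.002, 0.22, 0],
    [0.002, 0.28, 0],
    [0.003, 0.34, 0],
    [0.003, 0.38, 0],
    [0.003, 0.385, 0],
    [0.003, 0.385, 0],
    [0.003, 0.385, 0]
  ],
  "rot": [
    [0, 0, 0],
    [0, 0, 0],
    [0, 0, 0],
    [0, 0, 0],
    [0, 0, 0],
    [0, 0, 0],
    [0, 0, 0],
    [0, 0, 0],
    [0, 0, 0],
    [0, 0, 0]
  ],
  "gripper": [-1, -1, -1, -1, -1, -1, -1, -1, -1, -1]
}}

```text
time_s: 15.2
tool_pos: [0.5903, -0.0686, 0.0837]
tool_rot: [-179.8, -0.0, -4.9]
force: [1.2, 7.3, 0.2]
grip_width: 0.0242
grasp_force: 25.0
```

Run:
```python
from cell import env, viewer
import cv2,numpy as np,pickle
o=env.get_obs();print({k:np.round(o[k],4) for k in("tool_pos","tool_rot","force","grip_width","time_s")})
d={n:viewer.read_camera(n) for n in("side","scene","wrist")};pickle.dump(d,open("c2.pkl","wb"))
R=lambda i,f:cv2.resize(i[:,:,::-1],None,fx=f,fy=f,interpolation=cv2.INTER_CUBIC)
a=R(d["wrist"]["img"][130:230,190:350],5)
b=R(d["scene"]["img"][180:230,280:360],5)   # 400x250
c=R(d["side"]["img"][180:240,280:360][:50],5)
for n,(i) in d.items(): 
    h=cv2.cvtColor(i["img"],cv2.COLOR_RGB2HSV);m=(((h[:,:,0]<6)|(h[:,:,0]>174))&(h[:,:,1]>190)&(h[:,:,2]>80)).astype("uint8")
    k,l,s,q=cv2.connectedComponentsWithStats(m);print(n,[(s[j].tolist(),q[j].round(1).tolist()) for j in range(1,k) if s[j][4]>15])
cv2.imwrite("pics/p1.png",np.vstack([cv2.resize(a,(800,350))[:350] if 0 else a[:340],np.hstack([b,c])]))
```

```text
{'tool_pos': array([ 0.5903, -0.0686,  0.0837]), 'tool_rot': array([-1.798302e+02, -3.170000e-02, -4.924800e+00]), 'force': array([1.1865, 7.315 , 0.1531]), 'grip_width': np.float64(0.0242), 'time_s': np.float64(15.2)}
side []
scene [([332, 44, 10, 51, 346], [336.8, 72.4]), ([381, 126, 8, 7, 51], [384.6, 129.0]), ([319, 204, 9, 12, 57], [323.9, 208.7])]
wrist [([63, 206, 31, 19, 304], [76.1, 215.5])]
```

View pics/p1.png

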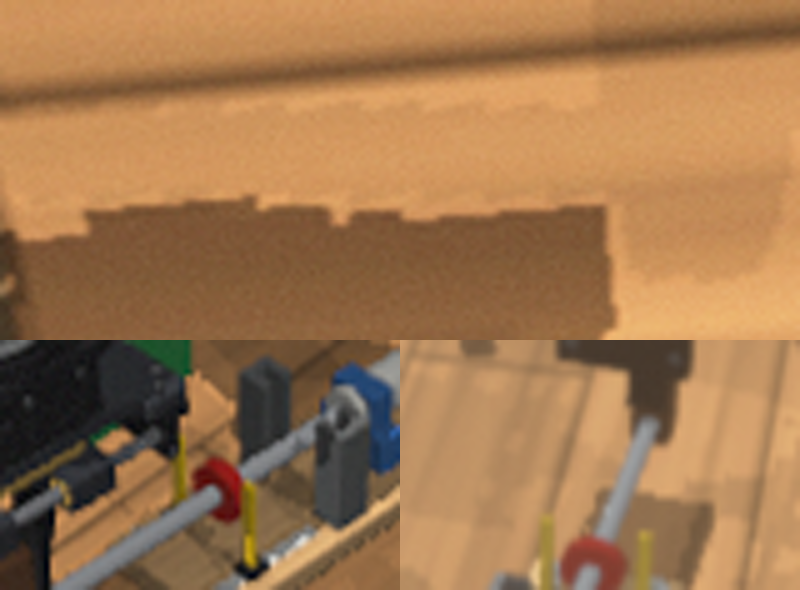

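The picture shows the collar between the posts or just short of them: the lower-left panel has red centred at about (218,490) with the right post top at (249,483). I'll finish with numbers only.

Run:
```python
import pickle,numpy as np,cv2
from h import *
np.set_printoptions(precision=4,suppress=True)
d=pickle.load(open("c2.pkl","rb"));d0=pickle.load(open("c0.pkl","rb"))
S=d["scene"];W=d["wrist"];D=d["side"]
u=np.array([.0785,.997]);along=lambda P:round(float(P[:2]@u),4)
print("scene collar",along(onz(S,(323.2,209.4),.055)),"posts",along((onz(S,(315.3,198.1),.08)+onz(S,(329.4,207.9),.08))/2))
h=cv2.cvtColor(W["img"],cv2.COLOR_RGB2HSV);y=((abs(h[:,:,0].astype(int)-28)<5)&(h[:,:,1]>200)&(h[:,:,2]>90)).astype("uint8")
k,l,s,q=cv2.connectedComponentsWithStats(y)
print([(s[j].tolist(),q[j].round(1).tolist()) for j in range(1,k) if s[j][4]>8])
r=(((h[:,:,0]<6)|(h[:,:,0]>174))&(h[:,:,1]>190)&(h[:,:,2]>80)).astype("uint8")
for v in range(204,228,2):
    c=np.flatnonzero(r[v,50:110])+50
    if len(c): print(v,c.min(),c.max())
for n,p,z in(("red left mid",(63,212),.065),):print(along(onz(W,p,z)))
# side: red with looser mask and yellow
for nm in("side",):
    i=d[nm]["img"];h=cv2.cvtColor(i,cv2.COLOR_RGB2HSV)[180:250,280:360]
    for t,m in(("red",((h[:,:,0]<8)|(h[:,:,0]>172))&(h[:,:,1]>130)),("yel",(abs(h[:,:,0].astype(int)-27)<5)&(h[:,:,1]>140))):
        k,l,s,q=cv2.connectedComponentsWithStats(m.astype("uint8"));print(t,[((s[j][:4]+[280,180,0,0]).tolist(),s[j][4],(q[j]+[280,180]).round(1).tolist()) for j in range(1,k) if s[j][4]>5])
```

```text
scene collar 0.1271 posts 0.124
[]
206 83 93
208 76 90
210 73 87
212 70 85
214 69 84
216 67 82
218 65 81
220 64 80
222 63 80
224 63 79
0.1349
red [([313, 219, 12, 12], np.int32(73), [318.8, 223.8])]
yel [([328, 222, 2, 9], np.int32(9), [328.1, 226.0])]
```

Run:
```python
import pickle,numpy as np
from h import *
d=pickle.load(open("c2.pkl","rb"));D=d["side"];u=np.array([.0785,.997]);al=lambda P:float(P[:2]@u)
print(al(onz(D,(318.4,224.5),.055)),al((onz(D,(308.8,215.2),.08)+onz(D,(328.6,218.2),.08))/2))
print(al(onz(d["scene"],(323.2,210.4),.055)))
```

```text
0.1259319146565046 0.1229842317230255
0.12434266480072381
```

Call:
{"fn": "step_arm", "kwargs": {
  "delta_pos": [
    [0, 0.01, 0],
    [0, 0.019, 0],
    [0, 0.019, 0],
    [0, 0.019, 0],
    [0, 0.019, 0]
  ],
  "rot": [
    [0, 0, 0],
    [0, 0, 0],
    [0, 0, 0],
    [0, 0, 0],
    [0, 0, 0]
  ],
  "gripper": [-1, -1, -1, -1, -1]
}}

```text
time_s: 15.98
tool_pos: [0.59, -0.0722, 0.0837]
tool_rot: [-179.8, -0.0, -4.9]
force: [1.9, 7.0, 0.8]
grip_width: 0.0236
grasp_force: 25.0
```

Run:
```python
from cell import env, viewer
import cv2,numpy as np
from h import *
o=env.get_obs();print({k:np.round(o[k],4) for k in("tool_pos","force","grip_width","grasp_force","time_s")})
u=np.array([.0785,.997]);al=lambda P:round(float(P[:2]@u),4)
for n,x0,y0,pa,pb in(("scene",300,190,(315.3,198.1),(329.4,207.9)),("side",295,195,(308.8,215.2),(328.6,218.2))):
    c=viewer.read_camera(n);h=cv2.cvtColor(c["img"],cv2.COLOR_RGB2HSV)[y0:y0+45,x0:x0+45]
    m=((h[:,:,0]<8)|(h[:,:,0]>172))&(h[:,:,1]>130)
    k,l,s,q=cv2.connectedComponentsWithStats(m.astype("uint8"));j=1+np.argmax(s[1:,4]);x,y,w,b=s[j][:4]
    p=(x0+x+w/2-.5,y0+y+b/2-.5);print(n,s[j],p,"collar",al(onz(c,p,.055)),"posts",al((onz(c,pa,.08)+onz(c,pb,.08))/2))
```

```text
{'tool_pos': array([ 0.59  , -0.0722,  0.0837]), 'force': array([1.8791, 7.0353, 0.8253]), 'grip_width': np.float64(0.0236), 'grasp_force': np.float64(24.9797), 'time_s': np.float64(15.975)}
scene [18 14 10 13 78] (np.float64(322.5), np.float64(210.0)) collar 0.1241 posts 0.124
side [18 23 12 13 75] (np.float64(318.5), np.float64(224.0)) collar 0.1238 posts 0.123
```

Call:
{"fn": "step_arm", "kwargs": {
  "delta_pos": [
    [0, 0.003, 0],
    [0, 0.003, 0],
    [0, 0.003, 0],
    [0, 0.003, 0]
  ],
  "rot": [
    [0, 0, 0],
    [0, 0, 0],
    [0, 0, 0],
    [0, 0, 0]
  ],
  "gripper": [-1, -1, -1, -1]
}}

```text
time_s: 16.58
tool_pos: [0.59, -0.0725, 0.0837]
tool_rot: [-179.8, -0.0, -4.9]
force: [2.0, 7.9, 0.6]
grip_width: 0.024
grasp_force: 25.0
```

```bash
python3 -c "
from cell import env
print(env.sign_off())"
```

```text
the job is handed in; nothing more can be done
None
```

I handed the job in at about 16.6 s: the plywood plate stands released in the green tub, and the rod is held against its spring with the collar about 1 mm from the index posts by my camera measurements; sign-off returned no verdict.

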